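# Hold a cast offset lever level over its fixture

### The arm

A 6-joint arm with a two-finger parallel gripper is mounted at the origin on a cart in front of the work surface, level with it; the furniture and walls round the work are solid. World frame = base frame: x ahead of the robot, y to its left, z up, the work surface at z = 0. Lengths are in m, angles in rad, forces in N, time in s.
With the tool pointing down it reaches from about 0.35 to 0.875 m from the base axis. Payload 4.2 kg.
Tool frame: the origin (TCP) lies midway between the tips of the shut fingers; the grasp point (between the pads) lies robot.grasp_offset behind it (robot.grasp_offset is the distance from the TCP to the grasp point, in m); z points along the fingers, y is the line along which they close (so a half turn about z gives the same grasp; the last joint's range is limited). The gripper opens to 87 mm and grips with 3 to 60 N. Pads are 19 mm wide; open, the fingers measure 117 mm over their backs; the gripper's body (75 mm by 190 mm) begins 51 mm behind the grasp point.
Start: joints at [-0.926, 0.385, 0.008, 0, -1.194, -0.259], TCP at [0.235, -0.579, 0.223] pointing down, gripper open.
Joint ranges: [-3.14, 3.14], [-1.21, 2.06], [-1.07, 1.41], [-3.16, 2.05], [-2.99, -0.16], [-3.1, 3.1]. Speed limits (rad/s): [2.79, 2.79, 3.14, 3.14, 3.14, 3.14].

### API

Orientations are given as a unit quaternion [w, x, y, z].
In Python, from rig import robot gives the robot as it stands.
- The arm moves only by the shell command python3 -m jog 'ROWS' [FORCE]. ROWS is JSON, a list of rows, each a list of 3 entries, a list of its own where there are three numbers: the turn, a rotation vector about the tool's x, y, z in degrees, then the shift along the tool's x, y, z in m, then the opening in per cent of the stroke, from 0 (shut) to 100 (fully open). In form: [[[wx, wy, wz], [x, y, z], fingers], ...]. A call has 1 to 5 rows; each row shifts and turns the commanded pose from where the row before left it, along the tool's axes as they then stand; what a row does not reach is not made up. A row lasts 1/10 s, in which the tool goes at most 50 mm and 8.59 degrees, less where a joint would pass 70% of its speed; a pose out of reach is approached as far as the arm can. A call with a gripper value outside its range is refused whole. The fingers move at their own pace and stop on an object; FORCE is the grip in N (left out, the last holds). Time passes only in rows, so rows that do not move let the fingers close. It gives the time, the measured TCP pose, the force, the opening and the grip force at its end, in the units of the state.
- robot.state(): the state, without advancing time (a new reading comes with each control period).
- robot.snapshot(name): name is "scene" or "top"; returns a dict with "frame" (420x560x3 uint8, blue, green, red), "vfov" (degrees; the focal length in pixels is half the picture's height over the tangent of half this angle, whatever the lens; pixels are square), "cx", "cy" (the principal point, pixels), "distortion" ([k1, k2, p1, p2, k3] as OpenCV has them; the pictures are not rectified), "extrinsics" (4x4, takes a point from world to camera coordinates). Camera axes: x right, y up, looking along -z (the intrinsics and any distortion apply to the point x, -y, -z); pixel columns grow to the right and rows downward; lengths in m; the calibration is good to about 2 mm. A picture is of the moment at which its call begins. There is no depth.
- robot.close_job(): hands the job in; it is judged then, once.
Trained networks look in the newest picture that a camera, given by its name, has taken for a name from the list of things; names that differ only in an ending like _2 or _b are one class to them, and where a whole thing is asked for, a point or a joint stands for the part that bears it (a point fixed in the world has none). Each returns a list of dicts, best first, with "confidence" (0 to 1); they miss things now and then, are a little off and sometimes report something else, mostly with a low value. They report only what shows in the picture. A call takes as long as a camera call.
- robot.masks_of(query, camera): "pixels" (420x560 bool, what is visible of it) and "extent" ([centre column, centre row, width, height] in pixels, round what is visible of it).
The state is a dict: "t": time; "q": joint angles; "qd": joint speeds; "tau": joint torques, N m; "tool_pos": TCP position; "ee_rot": TCP orientation; "wrist_force": force on the tool from outside, world axes, zero at the start; "torque": the same for the moment, N m; "opening": finger opening in m; "gripper_force": force on a finger pad.
Only numpy, scipy, OpenCV 4.12 (cv2) and the standard library are available. Lean on these libraries where they do the work, as an engineer would, in place of code of your own. Each camera call takes 0.05 s, during which the arm holds its last target. There are 200 camera calls.

### The job

Pick up the blue cast lever by its balance point (the yellow band) with a light grip, no more than about 40 N on each finger, so that it hangs level, and carry it over the metal fixture. Finish while still holding it there, level and still, with its large bore straight above the thick post and its small eye straight above the thin post, its underside about 3 cm above the tips of the posts, so that I can brush off the seats before it goes down. Do not let the lever touch the fixture, do not let it tip, and leave the brush, loupe and solder spool where they are.

Things in the scene. Friction and masses are not known exactly. Their poses are not given: they have to be found in the camera images.
- lever_balance (a point): balance point of the loose blue lever, at the centre of its straight bar, 26 mm above its underside, marked by a yellow band (true centre of mass within 4 mm). Axes: x along the bar from large bore to eye, y across, z up. The bar is 16 mm wide, 20 mm tall, 16 mm clear of the worktop, straight from 28 mm before this point (boss) to 72 mm past it, then bends to +y towards the eye
- lever_bore (a point): centre of the large bore (24 mm) at the underside of the lever's boss (54 mm across, 48 mm high, with a clamp ear on its -y side reaching 45 mm from the bore centre); from the balance point 55 mm along -x, 26 mm down; same axes
- lever_eye (a point): centre of the small eye's hole (20 mm) at the underside of the eye (36 mm across, 40 mm high); from the balance point 130 mm along +x, 25 mm along +y, 26 mm down; same axes as lever_balance
- fixture_post (a point): centre of the tip of the thick post (21 mm, tapered to 8 mm at the tip), 60 mm above the worktop, on the fixed fixture, which has a seat and a tapered post for each hole of the lever. Axes: x along the plate towards the thin post, y across, z up; a lever held right has the same axes
- fixture_pin (a point): centre of the tip of the thin post (16 mm, tapered to 4 mm at the tip), 60 mm above the worktop; 185 mm along x and 25 mm along y from the thick post; same axes as fixture_post
- lever: the whole lever, a blue casting of about 0.4 kg (0.33 to 0.55), 236 mm long, 48 mm high, lying on its boss and eye; its origin lies on the underside, 30 mm along +x of the balance point; same axes
- fixture: the whole fixture: an aluminium plate 250 x 90 x 12 mm with two low steel seats and two steel posts; its origin lies on the worktop under the plate, 85 mm along +x of the thick post; same axes
- esd_brush: slim black brush lying on the worktop, 144 x 13 x 9 mm, origin under its centre; leave alone
- loupe: black loupe, 41 mm across, 34 mm high, origin under its centre; leave alone
- solder_spool: white spool, 62 x 77 x 38 mm, origin under its centre; leave alone

How it is judged:
On the way:
1. the lever is lifted clear of the worktop by its balance point (grasp within 18 mm of it along the bar), level within 0.1 rad (height (world z) of lever_balance above 0.056 m and contact force between the fingers and lever above 2 N and x of the grasp point in the frame of lever_balance between -0.018 and 0.018 m and angle between lever's own z axis and vertical below 0.1 rad), for 0.3 s.
At the end, for the whole second after the job is handed in: The gripper still holds the lever at its balance point (within 18 mm along the bar), at rest, level within 0.08 rad, bore and eye each within 8 mm sideways of being straight above their posts and 12 to 50 mm above the post tips, touching nothing but the fingers (horizontal distance between lever_bore and fixture_post below 0.008 m and horizontal distance between lever_eye and fixture_pin below 0.008 m and z of lever_bore in the frame of fixture_post between 0.012 and 0.05 m and z of lever_eye in the frame of fixture_pin between 0.012 and 0.05 m and angle between lever's own z axis and vertical below 0.08 rad and x of the grasp point in the frame of lever_balance between -0.018 and 0.018 m and contact force between the fingers and lever above 2 N and contact force between fixture and lever below 0.1 N and linear speed of lever below 0.02 m/s and angular speed of lever below 0.1 rad/s); the arm keeps its last pose, push and grip.
It fails at once if the lever is gripped too hard (contact force between the fingers and lever above 110 N).
It fails at once if the lever tips (angle between lever's own z axis and vertical above 0.3 rad).
It fails at once if the lever touches the fixture (contact force between fixture and lever above 0.5 N).
It fails at once if the brush, loupe or spool is moved by more than 20 mm (distance of any of esd_brush, loupe, solder_spool from where it was at the start of the episode above 0.02 m).
It also fails if it takes over 45 s, if anything falls off the work surface, if the arm or the gripper's body presses on something with over 40 N, if the wrist force passes 120 N, or if a joint passes its speed limit or range.

## Working session

There is one attempt and no reset: what is moved stays moved. The work goes in short steps, Python scripts to look and compute and a shell command to move; the robot and the scene stay as the last step left them, time stands still between calls to the robot, and variables do not carry over. Pictures are saved under pics/ and viewed, at most 10 in all, crops included, and the job is handed in when it is done.

```bash
mkdir -p pics
cat > h.py <<'E'
import numpy as np, cv2
from rig import robot
def cam(s):
    H=s["frame"].shape[0]; f=H/2/np.tan(np.radians(s["vfov"])/2)
    return np.array([[f,0,s["cx"]],[0,f,s["cy"]],[0,0,1.]]),np.array(s["distortion"],float),np.array(s["extrinsics"])
def proj(s,P):
    K,d,E=cam(s); F=np.diag([1.,-1,-1]); R=F@E[:3,:3]; t=F@E[:3,3]
    return cv2.projectPoints(np.array(P,float).reshape(-1,1,3),cv2.Rodrigues(R)[0],t,K,d)[0].reshape(-1,2)
def unproj(s,uv,z):
    K,d,E=cam(s); n=cv2.undistortPoints(np.array(uv,float).reshape(-1,1,2),K,d).reshape(-1,2)
    r=np.c_[n[:,0],-n[:,1],-np.ones(len(n))]@E[:3,:3]; c=-E[:3,:3].T@E[:3,3]
    return c+r*((z-c[2])/r[:,2])[:,None]
E
python3 - <<'E'
from h import *
st=robot.state(); print(st, robot.grasp_offset)
ims=[]
for c in ["scene","top"]:
    s=robot.snapshot(c); ims.append(s["frame"]); 
    K,d,E=cam(s); print(c,K[0,0],d,-E[:3,:3].T@E[:3,3])
    for q in ["lever","lever_balance","lever_bore","lever_eye","fixture","fixture_post","fixture_pin","esd_brush","loupe","solder_spool"]:
        for m in robot.masks_of(q,c)[:2]:
            ys,xs=np.nonzero(m["pixels"]); 
            print(q,round(m["confidence"],2),np.round(m["extent"]),"cen",xs.mean().round(1),ys.mean().round(1),unproj(s,[[xs.mean(),ys.mean()]],0.02).round(3))
    cv2.imwrite(f"pics/{c}0.png",s["frame"])
E
```

```text
{'t': 0.0, 'q': array([-9.26397874e-01,  3.85534188e-01,  6.58318076e-03, -5.01147077e-04,
       -1.19400463e+00, -2.58609880e-01]), 'qd': array([-0.00067007, -0.00137002, -0.0003495 ,  0.00048021,  0.00079432,
       -0.0003162 ]), 'tau': array([ 2.54865872e-04, -3.90667927e+01,  1.87408358e+01,  4.22002003e+00,
        1.09103654e-02, -1.81551327e-04]), 'tool_pos': array([ 0.23496322, -0.57847672,  0.22145611]), 'ee_rot': array([-2.61516185e-04, -1.91609451e-01,  9.81470630e-01,  1.07308122e-03]), 'wrist_force': array([-0.23022032, -0.04103464,  0.41780933]), 'torque': array([ 0.00780017, -0.01037591, -0.02592645]), 'gripper_force': 0.0, 'opening': 0.0867201451867107} 0.0187
scene 389.3078058929731 [-0.06690244  0.          0.          0.          0.        ] [0.20701072 0.65165506 0.75794532]
lever 0.97 [350. 172.  37.  62.] cen 348.4 167.1 [[ 0.436 -0.192  0.02 ]]
lever 0.53 [250. 295.  51. 104.] cen 252.6 295.3 [[0.468 0.297 0.02 ]]
lever_balance 0.62 [350. 172.  40.  60.] cen 348.3 167.9 [[ 0.435 -0.189  0.02 ]]
lever_bore 0.58 [348. 173.  40.  62.] cen 348.7 166.9 [[ 0.435 -0
[... 1020 characters left out ...]
436 -0.199  0.02 ]]
lever_bore 0.73 [387. 251. 105.  32.] cen 400.5 254.1 [[ 0.436 -0.212  0.02 ]]
lever_eye 0.84 [386. 253. 100.  33.] cen 397.2 253.9 [[ 0.437 -0.204  0.02 ]]
fixture 0.55 [191. 240. 115.  72.] cen 191.3 239.3 [[0.478 0.275 0.02 ]]
fixture 0.19 [285. 150.  15.  14.] cen 285.5 150.7 [[0.687 0.05  0.02 ]]
fixture_post 0.72 [192. 240. 110.  74.] cen 191.8 239.2 [[0.478 0.274 0.02 ]]
fixture_pin 0.68 [192. 237. 116.  73.] cen 191.4 239.3 [[0.478 0.275 0.02 ]]
esd_brush 0.78 [284. 251.  14.  62.] cen 282.7 249.8 [[0.45  0.061 0.02 ]]
loupe 0.57 [287. 150.  19.  17.] cen 285.3 150.2 [[0.688 0.051 0.02 ]]
solder_spool 0.6 [191. 157.  24.  28.] cen 190.7 155.2 [[0.68  0.277 0.02 ]]
```

View pics/scene0.png

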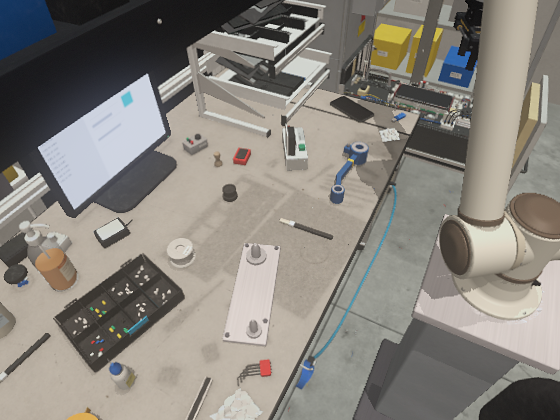

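View pics/top0.png

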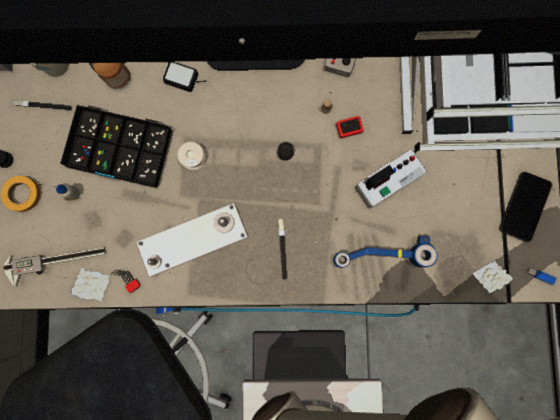

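The overview shows the lever in the top picture with its bore at about (425,251), yellow band (401,254) and eye (342,260). The fixture's thick post is near (224,221) and its thin post near (153,262). I'll zoom in on both.

Run:
```python
import cv2,numpy as np
t=cv2.imread("pics/top0.png"); s=cv2.imread("pics/scene0.png")
z=lambda im,x,y,w,h,k:cv2.resize(im[y:y+h,x:x+w],None,fx=k,fy=k,interpolation=cv2.INTER_CUBIC)
cv2.imwrite("pics/ztop.png",np.vstack([z(t,325,228,130,45,6),z(t,125,201,130,55,6)]))   # rows 0-269 lever, 270-599 fixture
cv2.imwrite("pics/zsc.png",np.hstack([z(s,320,130,65,85,6),z(s,220,235,65,85,6)]))
cv2.imwrite("pics/zt2.png",z(t,130,195,125,85,6))
```

```text
(no output)
```

View pics/ztop.png

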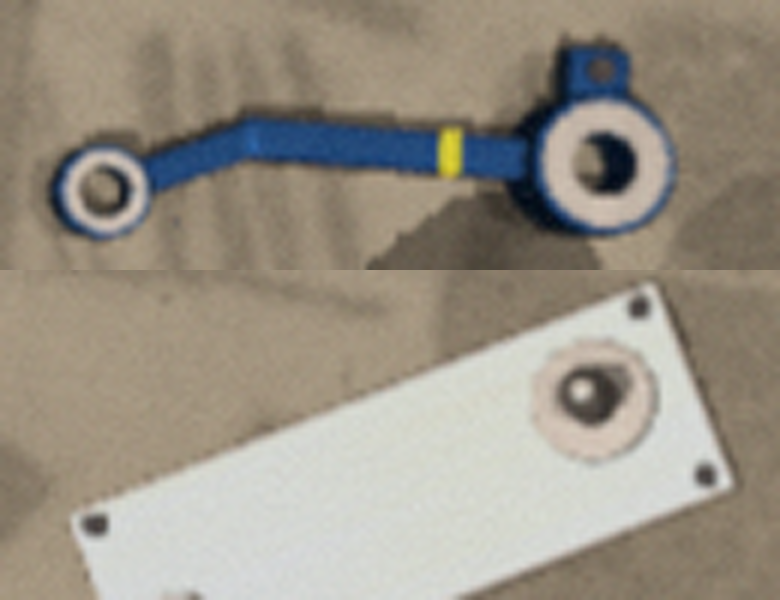

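View pics/zt2.png

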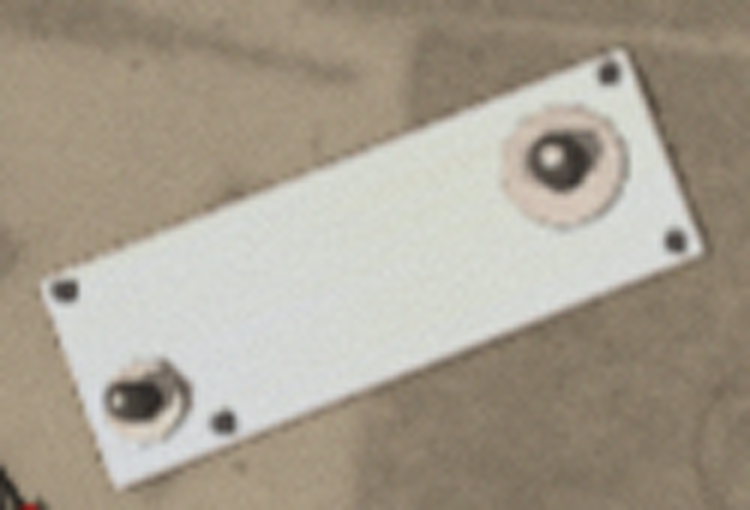

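View pics/zsc.png

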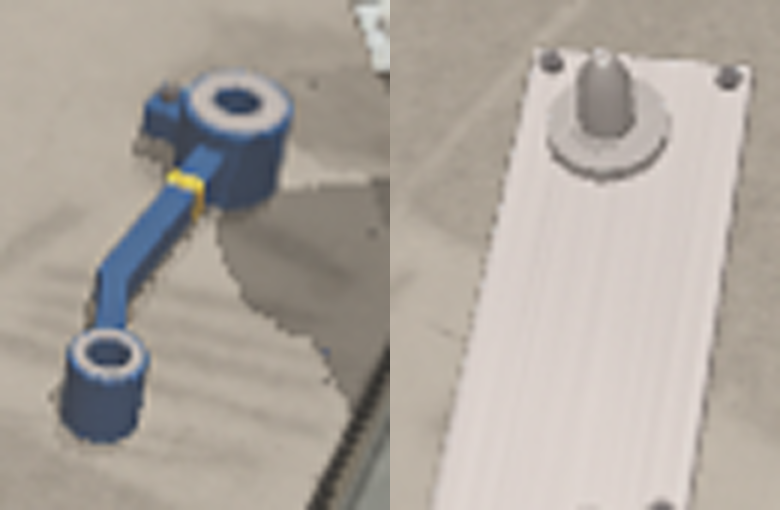

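The lever's top rings sit at zoom pixels (605,164) for the bore and (104,190) for the eye, with the band at (451,152). The post tips are at (551,154) and (119,399) in the fixture zoom. Next I fit the poses.

```bash
cat >> h.py <<'E'
from scipy.optimize import least_squares
def fit(views,p0):
    # views: list of (snapshot, model pts Nx3, uv Nx2); pose x,y,yaw on the worktop
    def res(p):
        c,s=np.cos(p[2]),np.sin(p[2]); R=np.array([[c,-s,0],[s,c,0],[0,0,1]])
        return np.concatenate([(proj(v,np.array(m)@R.T+[p[0],p[1],0])-uv).ravel() for v,m,uv in views])
    r=least_squares(res,p0); return r.x,r.fun.reshape(-1,2)
E
python3 - <<'E'
from h import *
T=robot.snapshot("top"); S=robot.snapshot("scene")
px=lambda a,x0,y0:(np.array(a)+.5)/6-.5+[x0,y0]
# lever in frame at balance (z from worktop)
L=[[-.055,0,.048],[.130,.025,.040],[0,0,.036]]
vt=(T,L,px([[605,164],[104,190],[451,152]],325,228))
vs=(S,L,px([[239,101],[108,352],[187,180]],320,130))
F=[[-.085,0,.06],[.1,.025,.06],[.125*-1,.045*-1,.012],[-.125,.045,.012],[.125,.045,.012],[.125,-.045,.012]]
ft=(T,F,px([[551,154],[119,399],[621,47],[703,255],[120,489],[43,282]],130,195))
fs=(S,F[:1],px([[602-390,52]],220,235))
for n,vs_,p0 in [("lever top",[vt],[.43,-.2,1.6]),("lever both",[vt,vs],[.43,-.2,1.6]),("fix top",[ft],[.47,.28,1.9]),("fix both",[ft,fs],[.47,.28,1.9])]:
    p,r=fit(vs_,p0); print(n,p.round(4),np.degrees(p[2]).round(1),"\n",r.round(1).tolist())
E
```

```text
lever top [ 0.4381 -0.2059  1.4744] 84.5 
 [[0.0, -0.1], [0.2, -0.0], [-0.2, 0.1]]
lever both [ 0.4374 -0.2064  1.4744] 84.5 
 [[0.3, 0.2], [0.4, 0.2], [0.0, 0.4], [-0.4, 0.2], [-0.4, 0.2], [-0.5, 0.3]]
fix top [0.482  0.2765 1.9394] 111.1 
 [[1.1, 2.2], [0.7, 2.3], [0.4, -1.6], [0.7, -1.4], [-1.3, -0.3], [-1.6, -1.4]]
fix both [0.4826 0.2767 1.9431] 111.3 
 [[0.9, 1.8], [0.7, 2.2], [0.2, -2.0], [0.6, -1.8], [-1.2, -0.4], [-1.7, -1.5], [1.4, 0.5]]
```

Run:
```python
from h import *
T=robot.snapshot("top"); S=robot.snapshot("scene")
px=lambda a,x0,y0:(np.array(a)+.5)/6-.5+[x0,y0]
tt=px([[551,154],[119,399]],130,195); st=px([[565,165],[148,400]],130,195)
F=[[-.085,0,.06],[.1,.025,.06]]
p0=[.48,.277,1.94]
fs=(S,F[:1],px([[602-390,52]],220,235))
for n,v in [("tips",[(T,F,tt)]),("tips+scene",[(T,F,tt),fs])]+[("seats %.3f"%h,[(T,np.array(F)*[1,1,0]+[0,0,h],st)]) for h in (.014,.018,.022)]:
    p,r=fit(v,p0); c,s=np.cos(p[2]),np.sin(p[2]); print(n,p.round(4),np.degrees(p[2]).round(1),r.round(1).tolist(),"post",(p[:2]-.085*np.array([c,s])).round(4))
p,_=fit([(T,F,tt)],p0)
w=unproj(T,px([[621,47],[703,255],[120,489],[43,282]],130,195),.012)
c,s=np.cos(p[2]),np.sin(p[2]); print("plate corners in fixture frame",((w[:,:2]-p[:2])@np.array([[c,-s],[s,c]])).round(4).tolist())
```

```text
tips [0.4871 0.2786 1.9409] 111.2 [[0.1, -0.1], [-0.1, 0.1]] post [0.5179 0.1993]
tips+scene [0.4869 0.2782 1.937 ] 111.0 [[0.4, 0.2], [-0.1, 0.0], [-0.3, 0.2]] post [0.5173 0.1988]
seats 0.014 [0.4877 0.2786 1.9379] 111.0 [[0.0, -0.0], [-0.0, 0.0]] post [0.5182 0.1993]
seats 0.018 [0.4874 0.2779 1.9379] 111.0 [[0.2, -0.1], [-0.2, 0.1]] post [0.5179 0.1986]
seats 0.022 [0.4872 0.2772 1.9378] 111.0 [[0.3, -0.2], [-0.3, 0.1]] post [0.5177 0.1979]
plate corners in fixture frame [[-0.1228, -0.036], [-0.1223, 0.0532], [0.1224, 0.0522], [0.1224, -0.035]]
```

```bash
python3 -m jog '[[[0,0,-7.8],[0,0,0],100],[[0,0,-7.8],[0,0,0],100],[[0,0,-7.8],[0,0,0],100],[[0,0,-7.8],[0,0,0],100],[[0,0,-7.8],[0,0,0],100]]' 30
python3 -m jog '[[[0,0,-7.8],[0,0,0],100],[[0,0,-7.8],[0,0,0],100],[[0,0,-7.8],[0,0,0],100],[[0,0,0],[-0.03,-0.013,0],100],[[0,0,0],[-0.036,-0.015,0],100]]'
python3 -m jog '[[[0,0,0],[-0.036,-0.015,0.012],100],[[0,0,0],[-0.036,-0.015,0.012],100],[[0,0,0],[-0.036,-0.015,0.012],100],[[0,0,0],[-0.036,-0.015,0.012],100],[[0,0,0],[-0.036,-0.015,0.012],100]]'
python3 -m jog '[[[0,0,0],[-0.036,-0.015,0.012],100],[[0,0,0],[-0.036,-0.015,0.012],100],[[0,0,0],[-0.036,-0.015,0.012],100],[[0,0,0],[-0.036,-0.015,0],100],[[0,0,0],[0,0,0],100]]'
cat >> h.py <<'E'
def togo(x,y,z,yaw):  # remaining move, tool axes; yaw = wanted world direction of tool y, deg
    from scipy.spatial.transform import Rotation as Ro
    s=robot.state(); w,a,b,c=s["ee_rot"]; R=Ro.from_quat([a,b,c,w])
    th=np.radians(yaw); Y=np.array([np.cos(th),np.sin(th),0]); Z=np.array([0,0,-1.]); X=np.cross(Y,Z)
    G=np.c_[X,Y,Z]; D=np.array([x,y,z])-s["tool_pos"]
    print("t",s["t"],"pos",s["tool_pos"].round(4),"turn(tool)",np.degrees((R.inv()*Ro.from_matrix(G)).as_rotvec()).round(2),
      "shift now",(R.as_matrix().T@D).round(4),"after turn",(G.T@D).round(4),"q",s["q"].round(2),"F",s["wrist_force"].round(1),"grip",s["gripper_force"],"op",s["opening"])
E
python3 - <<'E'
from h import *
togo(.4378,-.206,.008,174.5)
s=robot.snapshot("scene"); 
cv2.imwrite("pics/a1.png",cv2.resize(s["frame"][60:260,240:506],None,fx=3,fy=3))
E
```

```text
t: 1.8
tool_pos: [0.2352, -0.579, 0.2225]
ee_rot: [-0.0, -0.511, 0.86, 0.0]
wrist_force: [0.2, 0.0, -0.1]
opening: 0.087
gripper_force: 0.0
t: 2.3
tool_pos: [0.2692, -0.5161, 0.222]
ee_rot: [-0.0, -0.671, 0.741, 0.0]
wrist_force: [0.7, 0.3, -0.9]
opening: 0.0872
gripper_force: 0.0
t: 2.8
tool_pos: [0.3619, -0.3427, 0.1624]
ee_rot: [0.0, -0.672, 0.74, -0.0]
wrist_force: [0.9, -0.2, 0.3]
opening: 0.0869
gripper_force: 0.0
t: 3.3
tool_pos: [0.4369, -0.2036, 0.1266]
ee_rot: [0.0, -0.674, 0.738, -0.0]
wrist_force: [0.6, 0.1, 0.2]
opening: 0.087
gripper_force: 0.0
t 3.3 pos [ 0.4369 -0.2036  0.1266] turn(tool) [-0.06 -0.01  0.33] shift now [ 0.0022 -0.001   0.1186] after turn [ 0.0023 -0.0011  0.1186] q [-0.1   0.24 -0.47  0.   -0.86  0.01] F [0.6 0.1 0.2] grip 0.0 op 0.08702642650435194
```

View pics/a1.png

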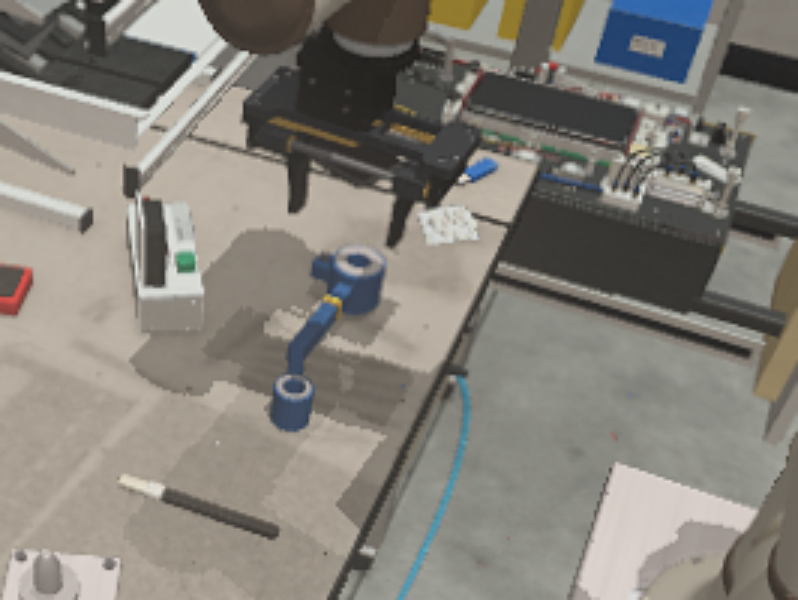

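The gripper hangs above the lever, with fingertips at crop (297,205) and (395,240) and the band at (333,300). The fingers straddle the bar's axis. I'll correct slightly and descend.

```bash
python3 -m jog '[[[0,0,0.3],[0.0023,-0.001,0.02],100],[[0,0,0],[0,0,0.03],100],[[0,0,0],[0,0,0.03],100],[[0,0,0],[0,0,0.02],100],[[0,0,0],[0,0,0.012],100]]'
python3 -m jog '[[[0,0,0],[0,0,0.005],100],[[0,0,0],[0,0,0],100]]'
python3 - <<'E'
from h import *
togo(.4378,-.206,.008,174.5)
s=robot.snapshot("top"); cv2.imwrite("pics/b1.png",cv2.resize(s["frame"][200:300,330:463],None,fx=6,fy=6))
v=robot.snapshot("scene"); print(proj(v,[robot.state()["tool_pos"]]), proj(v,[[.4378,-.206,.036]]))
cv2.imwrite("pics/b2.png",cv2.resize(v["frame"][120:220,290:400],None,fx=6,fy=6))
E
```

```text
t: 3.85
tool_pos: [0.4342, -0.2097, 0.013]
ee_rot: [-0.001, -0.67, 0.743, 0.001]
wrist_force: [-0.7, -0.1, 0.2]
opening: 0.0869
gripper_force: 0.0
t: 4.05
tool_pos: [0.4351, -0.2095, 0.0092]
ee_rot: [-0.0, -0.67, 0.742, 0.0]
wrist_force: [0.2, 0.1, 0.8]
opening: 0.087
gripper_force: 0.0
t 4.05 pos [ 0.4351 -0.2095  0.0092] turn(tool) [ 0.06 -0.   -0.36] shift now [-0.0037 -0.0024  0.0012] after turn [-0.0037 -0.0024  0.0012] q [-0.11  0.43 -0.59  0.   -0.55  0.01] F [0.2 0.1 0.8] grip 0.0 op 0.08702301182476854
[[349.97790389 166.22554319]] [[350.04528568 159.88074273]]
```

View pics/b2.png

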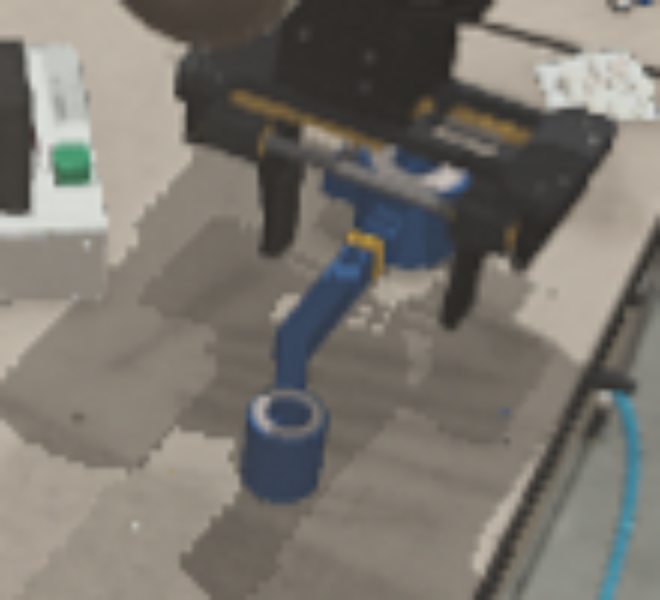

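The fingers straddle the bar at the band: tips at crop (278,250) and (455,322), band at (368,252). I'll close here.

```bash
python3 -m jog '[[[0,0,-0.3],[-0.003,-0.002,0.001],100],[[0,0,0],[0,0,0],100],[[0,0,0],[0,0,0],50],[[0,0,0],[0,0,0],30],[[0,0,0],[0,0,0],20]]' 30
python3 -m jog '[[[0,0,0],[0,0,0],10],[[0,0,0],[0,0,0],0],[[0,0,0],[0,0,0],0],[[0,0,0],[0,0,0],0],[[0,0,0],[0,0,0],0]]' 30
python3 - <<'E'
from h import *
togo(.4378,-.206,.008,174.5)
E
```

```text
t: 4.65
tool_pos: [0.4379, -0.206, 0.0087]
ee_rot: [0.0, -0.672, 0.74, -0.0]
wrist_force: [0.5, 1.0, 0.1]
opening: 0.0707
gripper_force: 0.0
t: 5.15
tool_pos: [0.4378, -0.206, 0.0085]
ee_rot: [-0.0, -0.672, 0.74, 0.0]
wrist_force: [-0.0, -0.1, -0.1]
opening: 0.0311
gripper_force: 0.0
t 5.15 pos [ 0.4378 -0.206   0.0085] turn(tool) [0.   0.   0.01] shift now [-0.      0.      0.0005] after turn [-0.      0.      0.0005] q [-0.1   0.43 -0.59 -0.   -0.55  0.01] F [-0.  -0.1 -0.1] grip 0.0 op 0.031100834077596538
```

```bash
python3 -m jog '[[[0,0,0],[0,0,0],0],[[0,0,0],[0,0,0],0],[[0,0,0],[0,0,0],0],[[0,0,0],[0,0,0],0],[[0,0,0],[0,0,0],0]]' 30
python3 -m jog '[[[0,0,0],[0,0,0],0],[[0,0,0],[0,0,-0.003],0],[[0,0,0],[0,0,-0.006],0],[[0,0,0],[0,0,-0.006],0],[[0,0,0],[0,0,0],0]]'
```

```text
t: 5.65
tool_pos: [0.4378, -0.206, 0.0085]
ee_rot: [-0.0, -0.672, 0.74, 0.0]
wrist_force: [0.5, -0.2, 0.4]
opening: 0.0159
gripper_force: 30.0
t: 6.15
tool_pos: [0.4385, -0.2061, 0.0244]
ee_rot: [0.001, -0.672, 0.74, -0.001]
wrist_force: [0.7, 0.3, -5.1]
opening: 0.0157
gripper_force: 30.0
```

The grip holds at 30 N and the wrist carries about 5 N. I'll lift further and check that the lever is level.

```bash
python3 -m jog '[[[0,0,0],[0,0,-0.01],0],[[0,0,0],[0,0,-0.02],0],[[0,0,0],[0,0,-0.025],0],[[0,0,0],[0,0,-0.025],0],[[0,0,0],[0,0,-0.015],0]]'
python3 -m jog '[[[0,0,0],[0,0,-0.006],0],[[0,0,0],[0,0,0],0],[[0,0,0],[0,0,0],0],[[0,0,0],[0,0,0],0]]'
python3 - <<'E'
from h import *
print(robot.state()["torque"])
togo(.4978,.2503,.0985,201.1)
v=robot.snapshot("scene"); m=robot.masks_of("lever","scene"); print([(a["confidence"],a["extent"]) for a in m])
print("expected band/bore-top/eye-top px",proj(v,[[.4378,-.206,.036+.117]]),)
cv2.imwrite("pics/c1.png",cv2.resize(v["frame"][70:220,280:400],None,fx=4,fy=4))
E
```

```text
t: 6.65
tool_pos: [0.4385, -0.2062, 0.121]
ee_rot: [0.001, -0.672, 0.74, -0.001]
wrist_force: [0.2, 0.2, -4.4]
opening: 0.0158
gripper_force: 30.0
t: 7.05
tool_pos: [0.437, -0.2059, 0.1234]
ee_rot: [-0.001, -0.672, 0.74, 0.001]
wrist_force: [0.4, 0.6, -4.7]
opening: 0.0157
gripper_force: 30.0
[0.00945768 0.05618916 0.01430826]
t 7.05 pos [ 0.437  -0.2059  0.1234] turn(tool) [  0.15   0.05 -26.61] shift now [-0.4599 -0.0168  0.025 ] after turn [-0.4037 -0.221   0.0249] q [-0.1   0.25 -0.47 -0.   -0.85  0.01] F [ 0.4  0.6 -4.7] grip 29.999034348875284 op 0.015683864421783742
[(0.87, [351.8, 142.7, 35.5, 60.5])]
expected band/bore-top/eye-top px [[355.27247877 126.00284542]]
```

View pics/c1.png

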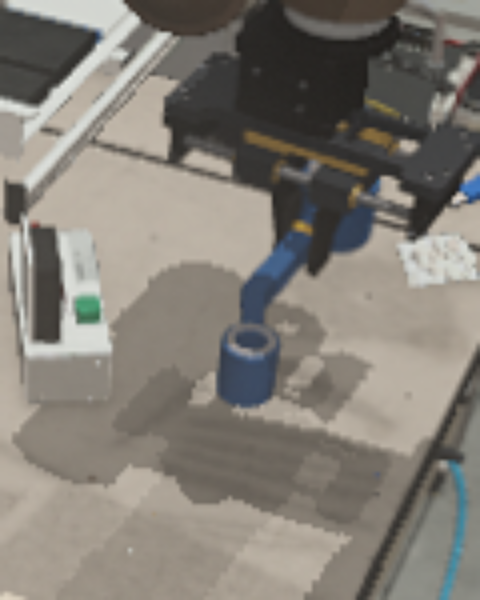

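The lever hangs level: eye ring at crop (249,338), band at (300,227), and a very small moment at the wrist. I'll turn it to the fixture's yaw and carry it over.

```bash
python3 -m jog '[[[0,0,-3.6],[0,0,0],0],[[0,0,-6],[0,0,0],0],[[0,0,-7],[0,0,0],0],[[0,0,-6],[0,0,0],0],[[0,0,-4],[0,0,0],0]]'
python3 -m jog '[[[0,0,0],[0,0,0],0],[[0,0,0],[-0.006,-0.003,0],0],[[0,0,0],[-0.012,-0.006,0],0],[[0,0,0],[-0.018,-0.01,0],0],[[0,0,0],[-0.022,-0.012,0],0]]'
python3 -m jog '[[[0,0,0],[-0.024,-0.013,0],0],[[0,0,0],[-0.024,-0.013,0],0],[[0,0,0],[-0.024,-0.013,0],0],[[0,0,0],[-0.024,-0.013,0],0],[[0,0,0],[-0.024,-0.013,0],0]]'
python3 -m jog '[[[0,0,0],[-0.024,-0.013,0],0],[[0,0,0],[-0.024,-0.013,0],0],[[0,0,0],[-0.024,-0.013,0],0],[[0,0,0],[-0.024,-0.013,0],0],[[0,0,0],[-0.024,-0.013,0],0]]'
python3 -m jog '[[[0,0,0],[-0.022,-0.012,0],0],[[0,0,0],[-0.018,-0.01,0],0],[[0,0,0],[-0.012,-0.006,0],0],[[0,0,0],[-0.006,-0.003,0],0],[[0,0,0],[0,0,0],0]]'
python3 -m jog '[[[0,0,0],[0,0,0],0],[[0,0,0],[0,0,0],0]]'
python3 - <<'E'
from h import *
togo(.4978,.2503,.0985,201.1)
E
```

```text
t: 7.65
tool_pos: [0.4376, -0.206, 0.1239]
ee_rot: [0.0, 0.826, -0.564, -0.001]
wrist_force: [0.1, 0.5, -4.5]
opening: 0.0157
gripper_force: 30.0
t: 8.15
tool_pos: [0.4458, -0.1396, 0.1245]
ee_rot: [-0.0, 0.824, -0.566, -0.0]
wrist_force: [1.1, 1.0, -4.4]
opening: 0.0153
gripper_force: 30.0
t: 8.65
tool_pos: [0.463, -0.0034, 0.1246]
ee_rot: [-0.0, 0.825, -0.566, 0.0]
wrist_force: [1.1, 0.6, -4.9]
opening: 0.0155
gripper_force: 30.0
t: 9.15
tool_pos: [0.4802, 0.132, 0.1245]
ee_rot: [-0.0, 0.825, -0.566, -0.0]
wrist_force: [1.3, -0.6, -4.8]
opening: 0.0162
gripper_force: 30.0
t: 9.65
tool_pos: [0.4886, 0.1957, 0.1244]
ee_rot: [0.0, 0.825, -0.565, -0.0]
wrist_force: [0.4, -0.8, -5.2]
opening: 0.0157
gripper_force: 30.0
t: 9.85
tool_pos: [0.4885, 0.1942, 0.1245]
ee_rot: [0.0, 0.824, -0.566, -0.0]
wrist_force: [0.0, 0.3, -4.5]
opening: 0.0157
gripper_force: 30.0
t 9.85 pos [0.4885 0.1942 0.1245] turn(tool) [ 0.04 -0.01 -0.06] shift now [-0.049  -0.0288  0.0259] after turn [-0.049  -0.0288  0.026 ] q [ 0.69  0.31 -0.37 -0.   -0.89 -0.32] F [ 0.   0.3 -4.5] grip 29.998946534469724 op 0.015683965547092234
```

```bash
python3 -m jog '[[[0,0,0],[-0.008,-0.005,0],0],[[0,0,0],[-0.015,-0.009,0],0],[[0,0,0],[-0.015,-0.009,0],0],[[0,0,0],[-0.008,-0.004,0],0],[[0,0,0],[-0.003,-0.002,0.004],0]]'
python3 -m jog '[[[0,0,0],[0,0,0.004],0],[[0,0,0],[0,0,0.004],0],[[0,0,0],[0,0,0],0],[[0,0,0],[0,0,0],0],[[0,0,0],[0,0,0],0]]'
python3 - <<'E'
from h import *
togo(.4978,.2503,.0985,201.1)
for c in("top","scene"):
    v=robot.snapshot(c); cv2.imwrite(f"pics/d_{c}.png",v["frame"])
t=cv2.imread("pics/d_top.png"); s=cv2.imread("pics/d_scene.png")
z=lambda im,x,y,w,h,k:cv2.resize(im[y:y+h,x:x+w],None,fx=k,fy=k,interpolation=cv2.INTER_CUBIC)
cv2.imwrite("pics/d.png",np.hstack([z(t,130,190,130,150,3),z(s,205,190,130,150,3)]))
E
```

```text
t: 10.35
tool_pos: [0.4988, 0.2534, 0.1207]
ee_rot: [-0.001, 0.825, -0.565, 0.0]
wrist_force: [0.4, 0.2, -3.5]
opening: 0.0158
gripper_force: 30.0
t: 10.85
tool_pos: [0.4983, 0.2511, 0.1128]
ee_rot: [-0.0, 0.825, -0.566, 0.0]
wrist_force: [0.2, -0.1, -3.6]
opening: 0.0161
gripper_force: 30.0
t 10.85 pos [0.4983 0.2511 0.1128] turn(tool) [-0.02  0.   -0.01] shift now [0.0006 0.0008 0.0143] after turn [0.0006 0.0008 0.0143] q [ 0.76  0.38 -0.31  0.   -0.89 -0.39] F [ 0.2 -0.1 -3.6] grip 29.999016830697656 op 0.016075741332241853
```

View pics/d.png

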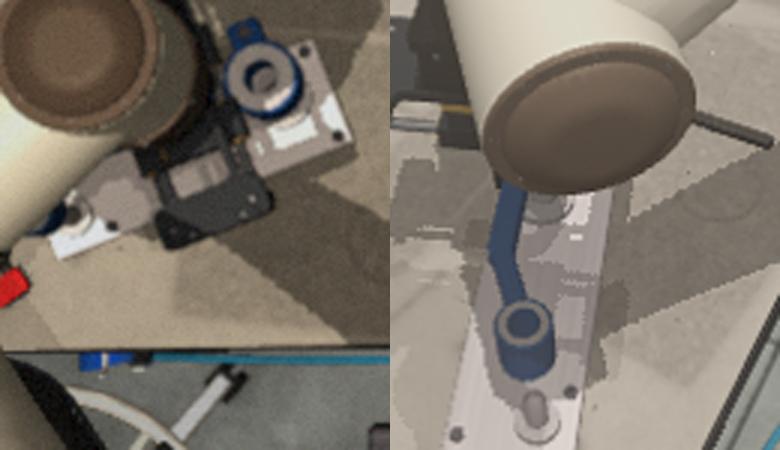

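The top view shows the bore ring at crop (264,79) and the scene view shows the eye ring at (525,323). I'll check both against the fitted fixture pose.

Run:
```python
from h import *
T=robot.snapshot("top"); S=robot.snapshot("scene")
u=.1043
ub=(np.array([[264,79.]])+.5)/3-.5+[130,190]; ue=(np.array([[135,323.]])+.5)/3-.5+[205,190]
p,r=fit([(T,[[-.055,0,u+.048]],ub),(S,[[.13,.025,u+.04]],ue)],[.498,.251,1.94])
print("lever balance",p.round(4),np.degrees(p[2]),r.round(1).tolist())
print("bore",unproj(T,ub,u+.048).round(4),"eye",unproj(S,ue,u+.04).round(4))
f=np.array([.487,.2783]);t=1.939;R=np.array([[np.cos(t),-np.sin(t)],[np.sin(t),np.cos(t)]])
print("post",f+R@[-.085,0],"pin",f+R@[.1,.025])
```

```text
lever balance [0.4967 0.2494 1.9373] 110.99678767530216 [[-0.5, 0.3], [-0.0, -0.6]]
bore [[0.517  0.197  0.1523]] eye [[0.4262 0.3628 0.1443]]
post [0.51759491 0.19899709] pin [0.42768161 0.36259904]
```

```bash
python3 -m jog '[[[0,0,0],[0,0,0.004],0],[[0,0,0],[0,0,0.005],0],[[0,0,0],[0,0,0.004],0],[[0,0,0],[0,0,0.001],0],[[0,0,0],[0,0,0],0]]'
python3 -m jog '[[[0,0,0],[0,0,0],0],[[0,0,0],[0,0,0],0],[[0,0,0],[0,0,0],0],[[0,0,0],[0,0,0],0],[[0,0,0],[0,0,0],0]]'
python3 - <<'E'
from h import *
togo(.4978,.2503,.0985,201.1)
s=robot.snapshot("scene"); t=robot.snapshot("top")
z=lambda im,x,y,w,h,k:cv2.resize(im[y:y+h,x:x+w],None,fx=k,fy=k,interpolation=cv2.INTER_CUBIC)
cv2.imwrite("pics/e.png",np.hstack([z(t["frame"],130,190,130,150,3),z(s["frame"],205,190,130,150,3)]))
u=.090
print("ideal bore top in top px",proj(t,[[.5176,.199,u+.048]]),"eye in scene",proj(s,[[.4277,.3626,u+.04]]))
E
```

```text
t: 11.55
tool_pos: [0.4981, 0.2512, 0.0981]
ee_rot: [0.0, 0.825, -0.566, -0.0]
wrist_force: [-0.7, -0.6, -4.7]
opening: 0.0159
gripper_force: 30.0
t: 12.05
tool_pos: [0.4982, 0.2514, 0.0986]
ee_rot: [-0.0, 0.825, -0.566, 0.0]
wrist_force: [-0.3, -0.2, -4.5]
opening: 0.0156
gripper_force: 30.0
t 12.05 pos [0.4982 0.2514 0.0986] turn(tool) [-0.01  0.    0.  ] shift now [0.0008 0.0008 0.0001] after turn [0.0008 0.0008 0.0001] q [ 0.76  0.39 -0.32 -0.   -0.85 -0.39] F [-0.3 -0.2 -4.5] grip 29.999026469886303 op 0.015623713602930375
ideal bore top in top px [[217.54283992 216.49436446]] eye in scene [[249.53756992 300.965767  ]]
```

View pics/e.png

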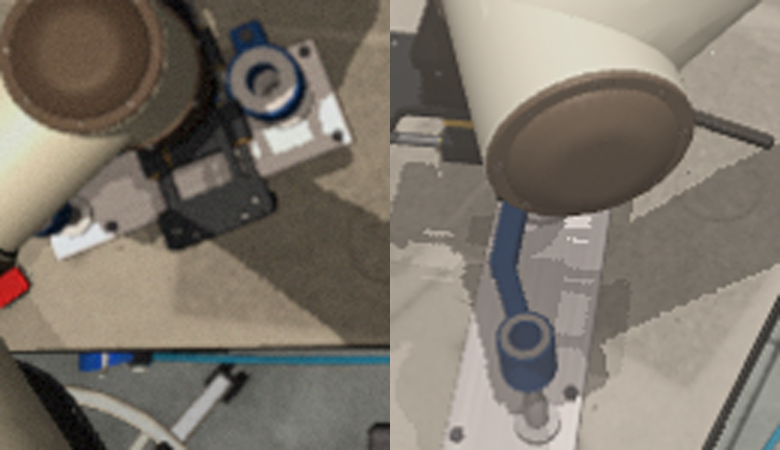

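The bore ring at crop (266,80) is picture (218.3,216.3), where (217.5,216.5) is ideal. The eye ring at (526,334) is picture (250,301), where (249.5,301) is ideal. Both are within about 2 mm, and the lever is level and still, so I'm handing in.

```bash
python3 -c "
from rig import robot
print(robot.close_job())"
```

```text
the job is handed in; nothing more can be done
None
```

I handed the job in at about 12 s with the lever held at its balance point at 30 N, level and still, bore and eye within about 2 mm of straight above their posts by the cameras, its underside about 3 cm above the tips; the judge's verdict was not shown.

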